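# Hold the round clasp plate down in the swing-arm jig

## Robot

A 7-joint arm with a two-finger parallel gripper is mounted at the origin on the work surface. World frame = base frame: x ahead of the robot, y to its left, z up, the work surface at z = 0. Lengths are in mm, angles in rad, forces in N, time in s.
With the tool pointing down it reaches from about 400 to 875 mm from the base axis. Payload 4.4 kg.
Tool frame: the origin (TCP) lies on the centre line of the jaws, within the pads' length; the fingertips stand 11 mm ahead of it and the grasp point (between the pads) lies 8 mm behind it (ctrl.tips_ahead is the distance from the TCP to the fingertips, in mm); z points along the fingers, y is the line along which they close (so a half turn about z gives the same grasp; the last joint's range is limited). The gripper opens to 85 mm and grips with 20 to 120 N. Pads are 22 mm wide; open, the fingers measure 114 mm over their backs; the gripper's body (76 mm by 85 mm) begins 54 mm behind the grasp point. The pads swing forward as they close: fully open they stand 13 mm farther back than shut.
Start: joints at [1.255, 0.628, 0.038, 1.517, -0.027, 0.996, -0.02], TCP at [160.714, -629.832, 242.313] pointing down, gripper open.
Joint ranges: [-3.06, 3.06], [-0.37, 2.12], [-1.25, 1.32], [0.18, 2.47], [-1.1, 4.24], [0.23, 1.98], [-2.94, 2.94]. Speed limits (rad/s): [2.57, 2.57, 3.14, 3.14, 3.14, 3.14, 3.14].

## Interface

Orientations are given as [roll, pitch, yaw] about the fixed x, y, z axes, in that order (R = Rz(yaw) Ry(pitch) Rx(roll)).
In Python, from cell import ctrl, eyes, job gives the robot as it stands. The module is installed in compiled form; this text tells all that it offers.
- The arm moves only by the tool carry_out, never from a script. Its argument "moves" is a list of rows, each an object of numbers: "tx", "ty", "tz": the shift along the tool's x, y, z as a fraction of full scale; "twist": the turn about the tool's z as a fraction of full scale; "fingers": the opening, from 0 (shut) to 1 (fully open). In form: [{"tx": .., "ty": .., "tz": .., "twist": .., "fingers": ..}, ...]. A call has 1 to 12 rows; each row shifts and turns the commanded pose from where the row before left it, along the tool's axes as they then stand; what a row does not reach is not made up. Full scale, the value 1, is 0.3 m for a shift and pi rad for a turn. A row lasts 1/8 s, in which the tool goes at most 62.5 mm and 10.7 degrees, less where a joint would pass 70% of its speed; a pose out of reach is approached as far as the arm can. A call with a number of a shift or a turn outside -1 to 1 is refused whole. A call with a gripper value outside its range is refused whole. The fingers move at their own pace and stop on an object; the grip force is fixed at half the most. Time passes only in rows, so rows that do not move let the fingers close. It gives the time, the measured TCP pose, the force, the opening and the grip force at its end, in the units of the state.
- ctrl.read_state(): the state, without advancing time (a new reading comes with each control period).
- eyes.get_image(name): name is "scene" or "top" or "wrist"; returns a dict with "color" (384x512x3 uint8, blue, green, red), "fovy" (degrees; the focal length in pixels is half the picture's height over the tangent of half this angle, whatever the lens; pixels are square), "cx", "cy" (the principal point, pixels), "world_from_camera" (4x4, takes a point from camera to world coordinates). Camera axes: x right, y up, looking along -z (the intrinsics and any distortion apply to the point x, -y, -z); pixel columns grow to the right and rows downward; lengths in mm; the calibration is good to about 2 mm. A picture is of the moment at which its call begins. There is no depth.
- job.finish_job(): hands the job in; it is judged then, once.
The state is a dict: "clock": time; "qpos": joint angles; "qd": joint speeds; "tau": joint torques, N m; "eef_pos": TCP position; "tool_rot": TCP orientation; "force": force on the tool from outside, world axes, zero at the start; "torque": the same for the moment, N m; "width": finger opening in mm; "gripper_force": force on a finger pad.
Only numpy, scipy, OpenCV 4.12 (cv2) and the standard library are available. Lean on these libraries where they do the work, as an engineer would, in place of code of your own. Each camera call takes 0.05 s, during which the arm holds its last target. There are 200 camera calls.

## Task

With one finger, push the jig's swing arm round, plunger still up, until the foot hangs over the middle of the round brass plate, and let it come to rest there. Then press the plunger's cap down until the foot sits on that plate, and back away, leaving the plate clamped. Nothing is to be picked up: do not shift or lift any of the four brass pieces, do not put the foot down anywhere else, and leave the things around the jig where they are.

Things in the scene. Friction and masses are not known exactly. Their poses are not given: they have to be found in the camera images.
- jig: hold-down jig, bolted to the bench: grey plate 275 x 420 mm, 14 mm thick. Origin on the axis of its pivot post, at bench level; axes: z up, the plate reaches from 235 mm on the -x side to 40 mm on the +x side, and 210 mm either way in y. The post (radius 22 mm, with a hub of radius 27 mm topping out 116 mm above the bench) carries the swing arm.
- swing_arm (a joint): angle of the level swing arm about the vertical pivot, rad, positive counter-clockwise seen from above, range -1.25 to 1.25. At 0 the arm points along the jig's -x. A stiff pivot: it takes about 2 to 3 N at 110 mm from the axis to turn it, and it stays where it is left.
- push_bar (a point): point in the middle of the arm's square aluminium bar, 110 mm from the pivot axis, 97 mm above the bench. The bar is 20 mm wide, underside 87 mm and top 107 mm above the bench, free to push on from 30 to 160 mm from the axis; at 180 mm it carries a round boss (radius 17 mm, from 83 to 111 mm above the bench) with the plunger through it.
- plunger (a joint): travel of the vertical plunger, m: 0 fully raised, growing as it is pushed down. It takes about 4 N and stays where it is left. On any of the brass pieces the foot arrives at 0.026.
- foot (a point): centre of the underside of the plunger's rubber foot (radius 12 mm), 50 mm above the bench when raised. 180 mm from the pivot axis.
- cap (a point): centre of the top of the plunger's flat black cap (radius 21 mm, 10 mm thick), 148 mm above the bench when raised, straight above the foot.
- round_plate: the round brass clasp plate, a plain disc 44 mm in diameter, 10 mm thick, loose on the jig's plate. Origin at the centre of its underside, 14 mm above the bench. It lies on the circle that the foot travels (180 mm from the pivot, within about 4 mm), at one of four places, near 0.4 or 0.9 rad to either side of the jig's -x direction.
- square_plate: square brass plate 38 x 38 x 10 mm, loose, in another of the four places; origin at the centre of its underside
- strap_bar: oblong brass bar 56 x 20 x 10 mm, loose, in another of the four places; origin at the centre of its underside
- corner_piece: L-shaped brass corner 44 x 44 x 10 mm, legs 17 mm wide, loose, in another of the four places; origin under the middle of its outline
- dye_bottle: small amber bottle, 38 mm in diameter, 78 mm tall, standing on the bench beside the jig; origin under its centre
- dye_jar: amber jar, 50 mm in diameter, 58 mm tall, standing beside the jig; origin under its centre
- wax_tin: aluminium tin, 64 mm in diameter, 30 mm tall, beside the jig; origin under its centre
- burnish_block: wooden block 55 x 38 x 28 mm, beside the jig; origin under its centre
- brush: brush, 160 mm long, lying beside the jig
Not all that is in view belongs to the job. What is shaped like the round_plate but black or turquoise is not meant.

How it is judged:
By the outcome, as a careful person would: the job done as asked, in the order asked, and still so for the second after the job is handed in, with the robot touching nothing.
It also fails if it takes over 48 s, if anything falls off the work surface, if the arm or the gripper's body presses on something with over 40 N, if the wrist force passes 120 N, or if a joint passes its speed limit or range.

## Working session

There is one attempt and no reset: what is moved stays moved. The work goes in short steps, Python scripts to look and compute and a tool call to move; the robot and the scene stay as the last step left them, time stands still between calls to the robot, and variables do not carry over. Pictures are saved under pics/ and viewed, at most 10 in all, crops included, and the job is handed in when it is done.

Besides the shell and the picture viewer there is one more tool, called after "Emit:" as name(argument=value, ...) on one line, values as JSON. carry_out: Moves the arm, as the interface text tells. Its arguments: {"type":"object","properties":{"moves":{"type":"array","items":{"type":"object","properties":{"tx":{"type":"number","minimum":-1,"maximum":1},"ty":{"type":"number","minimum":-1,"maximum":1},"tz":{"type":"number","minimum":-1,"maximum":1},"twist":{"type":"number","minimum":-1,"maximum":1},"fingers":{"type":"number"}}}}},"required":["moves"]}

```bash
mkdir -p pics
cat > h.py <<'E'
import numpy as np, cv2, json
from cell import ctrl, eyes, job
def snap(n,f):
    im=eyes.get_image(n); cv2.imwrite(f'pics/{f}.png',im['color'])
    d={k:(np.asarray(v).tolist()) for k,v in im.items() if k!='color'}
    json.dump(d,open(f'pics/{f}.json','w')); return im
def cam(f):
    d=json.load(open(f'pics/{f}.json')); return d
def ray(f,u,v):
    d=cam(f); T=np.array(d['world_from_camera']); F=192/np.tan(np.radians(d['fovy'])/2)
    r=T[:3,:3]@np.array([(u-d['cx'])/F,-(v-d['cy'])/F,-1]); return T[:3,3],r
def onz(f,u,v,z):
    o,r=ray(f,u,v); return o+r*(z-o[2])/r[2]
def proj(f,p):
    d=cam(f); T=np.array(d['world_from_camera']); F=192/np.tan(np.radians(d['fovy'])/2)
    c=T[:3,:3].T@(np.array(p)-T[:3,3]); return d['cx']+F*c[0]/-c[2], d['cy']-F*c[1]/-c[2]
def tri(f1,p1,f2,p2):
    o1,r1=ray(f1,*p1);o2,r2=ray(f2,*p2)
    A=np.c_[r1,-r2]; s=np.linalg.lstsq(A,o2-o1,rcond=None)[0]
    a,b=o1+r1*s[0],o2+r2*s[1]; return (a+b)/2,np.linalg.norm(a-b)
E
python3 - <<'E'
from h import *
a=[snap(n,n+'0') for n in('scene','top','wrist')]
for i in a: print({k:v for k,v in i.items() if k not in('color','world_from_camera')}, np.round(i['world_from_camera'],2).tolist())
c=np.hstack([cv2.resize(a[0]['color'],(400,300)),cv2.resize(a[2]['color'],(400,300))])
cv2.imwrite('pics/sw.png',c); cv2.imwrite('pics/topb.png',cv2.resize(a[1]['color'],(800,600),interpolation=cv2.INTER_CUBIC))
print(ctrl.read_state(), ctrl.tips_ahead)
E
```

```text
{'fovy': 53.87390827668197, 'cx': 258.6955972637629, 'cy': 190.88142503725334} [[-0.88, -0.33, 0.34, 975.42], [0.48, -0.62, 0.62, 728.01], [0.01, 0.71, 0.71, 918.05], [0.0, 0.0, 0.0, 1.0]]
{'fovy': 47.50635215615787, 'cx': 256.88101092919766, 'cy': 193.52671346558523} [[-0.0, 1.0, -0.09, 465.89], [-1.0, -0.01, -0.02, 21.58], [-0.02, 0.09, 1.0, 1079.21], [0.0, 0.0, 0.0, 1.0]]
{'fovy': 68.30450881190636, 'cx': 254.24160366326592, 'cy': 189.20871145245164} [[0.25, 0.92, 0.31, 240.18], [-0.97, 0.24, 0.08, -609.81], [-0.0, -0.32, 0.95, 372.75], [0.0, 0.0, 0.0, 1.0]]
{'clock': 0.15, 'qpos': array([ 1.25518774,  0.62909934,  0.03846935,  1.51811998, -0.02703441,
        0.99631658, -0.02001898]), 'qd': array([-0.00025189, -0.00152329, -0.00010015, -0.00239113, -0.00020382,
        0.00089174,  0.00041711]), 'tau': array([ 1.52119221e-03, -5.63793504e+01,  1.22751106e+00, -1.93649215e+01,
        1.10398422e-02,  7.38699397e-03, -1.85951819e-05]), 'eef_pos': array([ 160.61040183, -629.37856342,  241.62881553]), 'tool_rot': array([-3.14016731e+00, -1.20516633e-05,  2.49754337e-01]), 'force': array([ 0.03825481,  1.0168597 , -0.21339266]), 'torque': array([-0.01976047,  0.02063377,  0.00465307]), 'gripper_force': 0.0, 'width': 85.17678517099503} 11.0
```

View pics/topb.png

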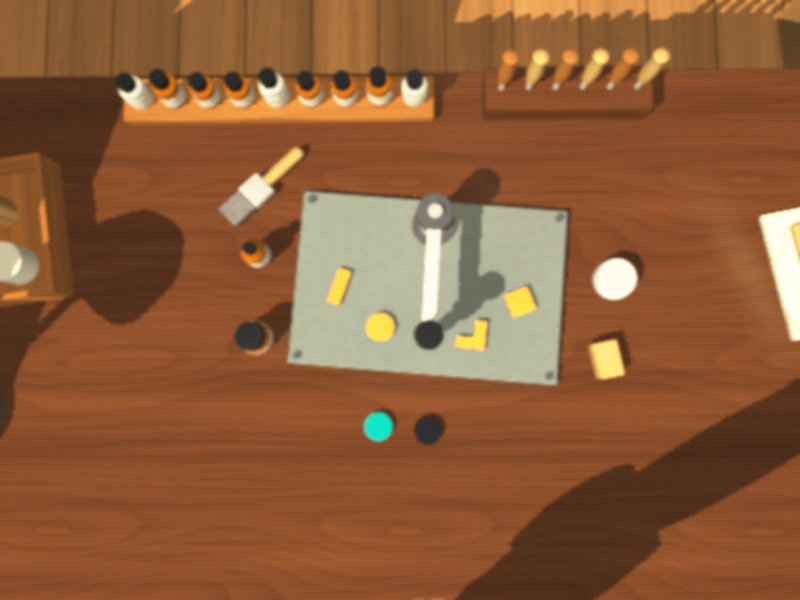

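View pics/sw.png

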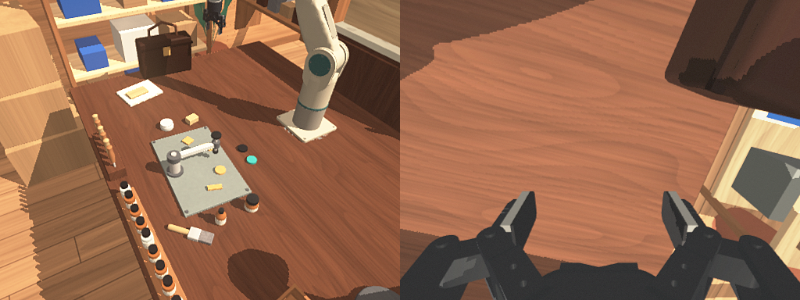

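The top view shows the pivot hub at (435,212), the cap at (428,334), and the round plate at (380,326) in the enlarged picture. The jig's -x points toward the robot. Next I'll crop closer in both views.

Run:
```python
from h import *
t=cv2.imread('pics/top0.png');s=cv2.imread('pics/scene0.png')
# top crop x180-370,y115-250 ; scene crop x190-320 y155-285
a=cv2.resize(t[115:250,180:370],None,fx=4,fy=4,interpolation=cv2.INTER_CUBIC)
b=cv2.resize(s[155:280,185:345],None,fx=5,fy=4.8,interpolation=cv2.INTER_CUBIC)
b=cv2.resize(s[155:275,185:345],None,fx=5,fy=5,interpolation=cv2.INTER_CUBIC)
cv2.imwrite('pics/a.png',a);cv2.imwrite('pics/b.png',b)
for f,im in(('top0',t),('scene0',s)):
    h=cv2.cvtColor(im,cv2.COLOR_BGR2HSV); m=cv2.inRange(h,(18,110,150),(32,255,255))
    n,l,st,c=cv2.connectedComponentsWithStats(m)
    for i in range(1,n):
        if st[i,4]>40: print(f,c[i].round(1),st[i], onz(f,*c[i],24).round(1))
```

```text
top0 [343.4  41.3] [338  32  13  22 147] [ 947.4 -175.5   24. ]
top0 [381.   40.9] [374  32  15  21 145] [ 947.4 -269.1   24. ]
top0 [418.9  40.1] [410  32  18  20 150] [ 948.1 -363.2   24. ]
top0 [180.8 105.8] [169  95  24  23 187] [786.  230.8  24. ]
top0 [509.6 151.1] [506 143   6  22  70] [ 665.9 -570.6   24. ]
top0 [216.7 182.8] [209 171  16  24 224] [592.8 140.4  24. ]
top0 [332.4 192.7] [322 183  21  20 283] [ 567.  -140.5   24. ]
top0 [243.  208.7] [234 200  19  19 280] [529.2  76.3  24. ]
top0 [303.1 215.6] [291 205  21  19 250] [511.8 -68.9  24. ]
top0 [388.2 229.6] [378 218  21  24 384] [ 477.3 -272.1   24. ]
scene0 [25.6 35.2] [10 31 31 10 75] [ 1106.9 -1770.     24. ]
scene0 [ 34.8 118. ] [ 15 111  37  15 149] [1151.1 -864.6   24. ]
scene0 [240.4 179.2] [233 174  15  11  87] [ 567.7 -137.8   24. ]
scene0 [281.8 216.8] [275 212  14  11 115] [530.   77.9  24. ]
scene0 [274.2 238.9] [265 236  20   8  99] [594.9 141.9  24. ]
```

View pics/a.png

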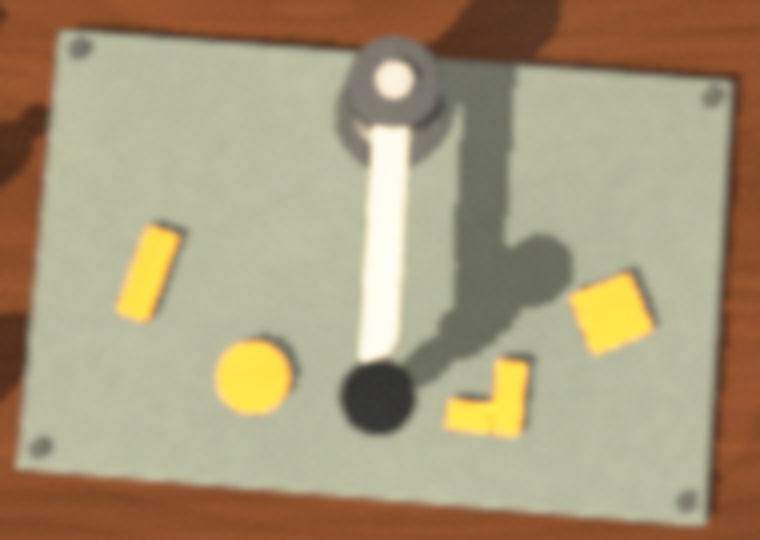

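View pics/b.png

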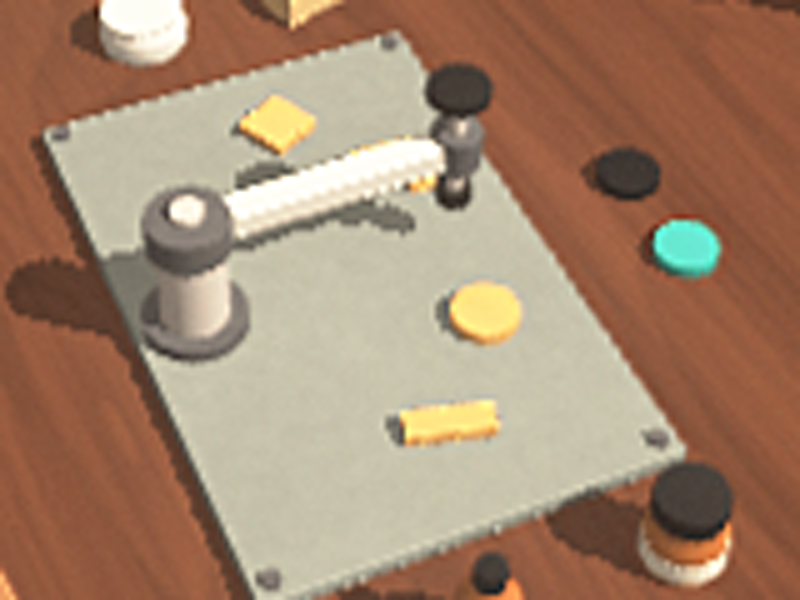

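The crops agree. The top crop has the hub at (397,82), the cap at (378,397), the round plate at (254,377), and the jig corners at (62,30), (737,78), (707,523) and (15,468). The scene crop has the cap at (459,88) and the hub at (187,215).

Run:
```python
from h import *
T=lambda u,v:((u+.5)/4-.5+180,(v+.5)/4-.5+115)
S=lambda u,v:((u+.5)/5-.5+185,(v+.5)/5-.5+155)
tr=lambda a,b:[np.round(x,1) for x in tri('top0',T(*a),'scene0',S(*b))]
print('cap',tr((378,397),(459,86)),onz('top0',*T(378,397),148)); print('plate',tr((254,377),(485,308)))
print('hub',tr((397,82),(187,215)),onz('top0',*T(397,82),116))
C=[onz('top0',*T(*p),14)[:2] for p in((62,30),(737,78),(707,523),(15,468))]
L=np.array([[40,210],[40,-210],[-235,-210],[-235,210]],float)
C=np.array(C); print(C.round(1))
A=L-L.mean(0);B=C-C.mean(0); th=np.arctan2((A[:,0]*B[:,1]-A[:,1]*B[:,0]).sum(),(A*B).sum())
R=np.array([[np.cos(th),-np.sin(th)],[np.sin(th),np.cos(th)]]); o=C.mean(0)-R@L.mean(0)
print('jig',o,th,(L@R.T+o-C).round(1))
rp=onz('top0',243,208.7,24)[:2]; rp2=onz('scene0',281.8,216.3,24)[:2]; print(rp,rp2)
for p in(rp,rp2,[onz('top0',*T(378,397),148)[k] for k in(0,1)]):
    l=R.T@(np.array(p)-o); print(l, np.hypot(*l), np.arctan2(-l[1],-l[0]))
```

```text
cap [array([511. ,   2.9, 146.3]), np.float64(1.4)] [510.39385567   3.31547779 148.        ]
plate [array([529.1,  75.6,  24.2]), np.float64(0.8)]
hub [array([690.4,  -9.6, 108.7]), np.float64(0.3)] [688.61593163  -9.2565058  116.        ]
[[ 747.   196.3]
 [ 713.  -222.5]
 [ 439.8 -197.2]
 [ 474.5  222.4]]
jig [690.71213481  -8.57863138] -0.08531615426361597 [[ 1.5  0.9]
 [-0.3  1.3]
 [-1.2 -0.5]
 [-0.  -1.7]]
[529.20476117  76.1781262 ] [528.97310516  75.91855736]
[-168.14228786   70.68600096] 182.39610658446597 -0.3979628240425919
[-168.35098272   70.40763619] 182.48092671555696 -0.39611337446598205
[-180.67595165   -3.51455814] 180.7101314931952 0.019449821187995535
```

Emit:
carry_out(moves=[{"twist":0.05,"fingers":0},{"twist":0.05,"fingers":0},{"ty":-0.165,"tx":-0.01,"fingers":0},{"ty":-0.165,"tx":-0.01,"fingers":0},{"ty":-0.165,"tx":-0.01,"fingers":0},{"tx":0.11,"ty":-0.128,"fingers":0},{"tx":0.11,"ty":-0.128,"fingers":0},{"tx":0.11,"ty":-0.128,"fingers":0},{"tx":0.11,"ty":-0.128,"fingers":0},{"tx":0.11,"ty":-0.128,"fingers":0},{"tx":0.11,"ty":-0.128,"fingers":0},{"tx":0.11,"ty":-0.128,"fingers":0}])

```text
validation failed for argument at $.mo...
```

Emit:
carry_out(moves=[{"tx":0.11,"ty":-0.128,"fingers":0},{"tx":0.11,"ty":-0.128,"fingers":0},{"tx":0.11,"ty":-0.128,"fingers":0},{"tx":0.11,"ty":-0.128,"fingers":0},{"tx":0.0,"ty":0,"fingers":0},{"tx":0,"fingers":0}])

```text
validation failed for argument at $.mo...
```

Emit:
carry_out(moves=[{"tx":0.0,"ty":0.0,"tz":0.0,"twist":0.05,"fingers":0.0},{"tx":0.0,"ty":0.0,"tz":0.0,"twist":0.05,"fingers":0.0}])

```text
clock: 0.4
eef_pos: [160.6, -629.6, 241.9]
tool_rot: [-3.141, 0.0, -0.07]
force: [0.6, -0.0, -0.7]
width: 51.7
gripper_force: 0.0
```

Emit:
carry_out(moves=[{"tx":-0.01,"ty":-0.165,"tz":0.0,"twist":0.0,"fingers":0.0},{"tx":-0.01,"ty":-0.165,"tz":0.0,"twist":0.0,"fingers":0.0},{"tx":-0.01,"ty":-0.165,"tz":0.0,"twist":0.0,"fingers":0.0},{"tx":0.11,"ty":-0.128,"tz":0.0,"twist":0.0,"fingers":0.0},{"tx":0.11,"ty":-0.128,"tz":0.0,"twist":0.0,"fingers":0.0},{"tx":0.11,"ty":-0.128,"tz":0.0,"twist":0.0,"fingers":0.0},{"tx":0.11,"ty":-0.128,"tz":0.0,"twist":0.0,"fingers":0.0},{"tx":0.11,"ty":-0.128,"tz":0.0,"twist":0.0,"fingers":0.0},{"tx":0.11,"ty":-0.128,"tz":0.0,"twist":0.0,"fingers":0.0},{"tx":0.11,"ty":-0.128,"tz":0.0,"twist":0.0,"fingers":0.0},{"tx":0.11,"ty":-0.128,"tz":0.0,"twist":0.0,"fingers":0.0},{"tx":0.0,"ty":0.0,"tz":0.0,"twist":0.0,"fingers":0.0}])

```text
clock: 1.9
eef_pos: [447.4, -187.6, 242.1]
tool_rot: [-3.14, -0.001, -0.057]
force: [-0.8, -0.7, -0.1]
width: 0.1
gripper_force: 0.0
```

Emit:
carry_out(moves=[{"tx":0.11,"ty":-0.12,"tz":0.0,"twist":0.0,"fingers":0.0},{"tx":0.11,"ty":-0.12,"tz":0.0,"twist":0.0,"fingers":0.0},{"tx":0.11,"ty":-0.12,"tz":0.0,"twist":0.0,"fingers":0.0},{"tx":0.11,"ty":-0.12,"tz":0.0,"twist":0.0,"fingers":0.0},{"tx":0.0,"ty":0.0,"tz":0.15,"twist":0.0,"fingers":0.0},{"tx":0.0,"ty":0.0,"tz":0.15,"twist":0.0,"fingers":0.0},{"tx":0.0,"ty":0.0,"tz":0.15,"twist":0.0,"fingers":0.0},{"tx":0.0,"ty":0.0,"tz":0.0,"twist":0.0,"fingers":0.0},{"tx":0.0,"ty":0.0,"tz":0.0,"twist":0.0,"fingers":0.0}])

```text
clock: 3.02
eef_pos: [586.3, -57.2, 108.7]
tool_rot: [3.141, -0.002, -0.065]
force: [1.6, 0.2, 0.6]
width: 0.3
gripper_force: 0.0
```

Run:
```python
from h import *
t=snap('top','top1')['color'];s=snap('wrist','wr1')['color']
a=cv2.resize(t[115:250,180:370],(400,284),interpolation=cv2.INTER_CUBIC)
cv2.imwrite('pics/c.png',np.hstack([a,cv2.resize(s,(379,284))]))
print(ctrl.read_state()['eef_pos'])
```

```text
[586.96232208 -56.83532558 109.50023613]
```

View pics/c.png

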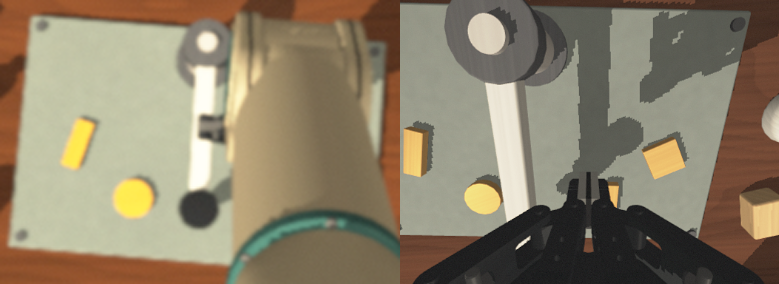

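The finger is beside the bar on its -y side with nothing else near it. I'll lower it and close the gap until it touches.

Emit:
carry_out(moves=[{"tx":0.0,"ty":0.0,"tz":0.028,"twist":0.0,"fingers":0.0},{"tx":0.0,"ty":-0.045,"tz":0.0,"twist":0.0,"fingers":0.0},{"tx":0.0,"ty":-0.04,"tz":0.0,"twist":0.0,"fingers":0.0},{"tx":0.0,"ty":0.0,"tz":0.0,"twist":0.0,"fingers":0.0},{"tx":0.0,"ty":0.0,"tz":0.0,"twist":0.0,"fingers":0.0}])

```text
clock: 3.75
eef_pos: [587.2, -30.8, 99.0]
tool_rot: [3.141, -0.0, -0.064]
force: [0.4, -0.2, -0.5]
width: 0.1
gripper_force: 0.0
```

Emit:
carry_out(moves=[{"tx":0.0,"ty":-0.01,"tz":0.0,"twist":0.0,"fingers":0.0},{"tx":0.0,"ty":0.0,"tz":0.0,"twist":0.0,"fingers":0.0}])

```text
clock: 4.0
eef_pos: [587.4, -27.8, 98.9]
tool_rot: [-3.141, -0.0, -0.064]
force: [-0.3, -0.1, -0.3]
width: -0.3
gripper_force: 0.0
```

Emit:
carry_out(moves=[{"tx":0.0,"ty":-0.01,"tz":0.0,"twist":0.0,"fingers":0.0},{"tx":0.0,"ty":0.0,"tz":0.0,"twist":0.0,"fingers":0.0}])

```text
clock: 4.25
eef_pos: [587.4, -25.2, 98.9]
tool_rot: [3.141, 0.0, -0.065]
force: [-0.0, 0.4, 0.5]
width: 0.1
gripper_force: 0.6
```

Emit:
carry_out(moves=[{"tx":0.0,"ty":-0.01,"tz":0.0,"twist":0.0,"fingers":0.0},{"tx":0.0,"ty":0.0,"tz":0.0,"twist":0.0,"fingers":0.0}])

```text
clock: 4.5
eef_pos: [587.4, -22.0, 98.9]
tool_rot: [3.141, 0.001, -0.064]
force: [-1.1, -2.2, 1.0]
width: -0.2
gripper_force: 1.2
```

Contact: -2.2 N in y at a 20 mm offset. Next I'll push round the arc with the tool turning along with it, stopping short of the target to measure.

Emit:
carry_out(moves=[{"tx":-0.003,"ty":-0.0167,"tz":0.0,"twist":0.016,"fingers":0.0},{"tx":-0.003,"ty":-0.0167,"tz":0.0,"twist":0.016,"fingers":0.0},{"tx":-0.003,"ty":-0.0167,"tz":0.0,"twist":0.016,"fingers":0.0},{"tx":-0.003,"ty":-0.0167,"tz":0.0,"twist":0.016,"fingers":0.0},{"tx":-0.003,"ty":-0.0167,"tz":0.0,"twist":0.016,"fingers":0.0},{"tx":-0.003,"ty":-0.0167,"tz":0.0,"twist":0.016,"fingers":0.0},{"tx":-0.003,"ty":-0.0167,"tz":0.0,"twist":0.016,"fingers":0.0},{"tx":0.0,"ty":0.0,"tz":0.0,"twist":0.0,"fingers":0.0},{"tx":0.0,"ty":0.0,"tz":0.0,"twist":0.0,"fingers":0.0}])

```text
clock: 5.62
eef_pos: [589.1, 14.2, 98.9]
tool_rot: [-3.141, 0.0, -0.415]
force: [1.6, 0.7, -0.1]
width: -0.1
gripper_force: 0.0
```

Run:
```python
from h import *
t=snap('top','top2')['color'];s=snap('scene','sc2')['color']
a=cv2.resize(t[150:250,190:290],(400,400),interpolation=cv2.INTER_CUBIC)
b=cv2.resize(s[155:235,220:300],(400,400),interpolation=cv2.INTER_CUBIC)
cv2.imwrite('pics/d.png',np.hstack([a,b]))
print(ctrl.read_state()['eef_pos'])
```

```text
[589.18850297  14.02472573  98.92252488]
```

View pics/d.png

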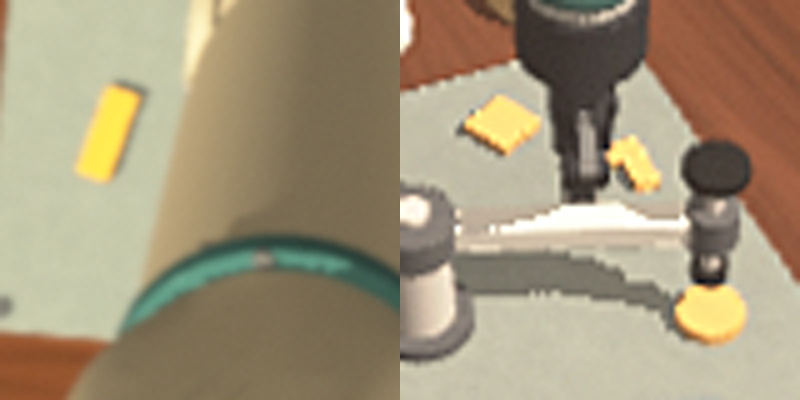

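The scene panel shows the cap top at about (717,166), with the foot near (710,270) approaching the plate at (711,312). The top view is blocked by the robot arm, so I'll compute the remaining angle from the scene view.

```bash
cat >> h.py <<'E'
def blob(f,roi):
    im=cv2.imread(f'pics/{f}.png'); x0,y0,x1,y1=roi
    g=cv2.resize(im[y0:y1,x0:x1],None,fx=8,fy=8,interpolation=cv2.INTER_CUBIC).max(2)
    m=(g<75).astype(np.uint8); n,l,st,c=cv2.connectedComponentsWithStats(m)
    i=1+st[1:,4].argmax(); s=st[i]
    return (c[i]+.5)/8-.5+[x0,y0], s[:4]/8+[x0,y0,0,0]
P=np.array([690.2,-8.8])
E
python3 - <<'E'
from h import *
for f,roi in(('scene0',(268,165,286,179)),('sc2',(274,181,294,196))):
    c,bb=blob(f,roi); p=onz(f,*c,144)[:2]; d=p-P; print(c,bb,p,np.hypot(*d),np.arctan2(d[1],-d[0]))
d=np.array([529.1,76])-P; print(np.arctan2(d[1],-d[0]))
print(onz('sc2',*[(317.5)/5-.5+220,(166.5)/5-.5+155],148), onz('scene0',*[459.5/5-.5+185,86.5/5-.5+155],148))
E
```

```text
[276.26714812 172.87158226] [270.5   168.375  12.375  10.625] [513.0467468    4.34196176] 177.64004694846278 0.07404850216608423
[282.78613072 188.57050528] [276.625 183.75   13.25   10.625] [530.81155222  72.3204537 ] 178.8440809606068 0.470780467577263
0.4845290943264461
[530.8997638   73.25219109 148.        ] [512.61647873   4.0738028  148.        ]
```

Emit:
carry_out(moves=[{"tx":0.0,"ty":-0.005,"tz":0.0,"twist":0.005,"fingers":0.0},{"tx":0.0,"ty":0.0,"tz":0.0,"twist":0.0,"fingers":0.0},{"tx":0.0,"ty":0.0,"tz":0.0,"twist":0.0,"fingers":0.0}])

```text
clock: 6.1
eef_pos: [589.4, 14.6, 98.9]
tool_rot: [3.141, 0.0, -0.432]
force: [-0.6, -1.7, 1.2]
width: 0.1
gripper_force: 1.1
```

Emit:
carry_out(moves=[{"tx":0.0,"ty":0.05,"tz":0.0,"twist":0.0,"fingers":0.0},{"tx":0.0,"ty":0.15,"tz":0.0,"twist":0.0,"fingers":0.0},{"tx":0.0,"ty":0.15,"tz":0.0,"twist":0.0,"fingers":0.0},{"tx":0.0,"ty":0.0,"tz":0.0,"twist":0.0,"fingers":0.0},{"tx":0.0,"ty":0.0,"tz":0.0,"twist":0.0,"fingers":0.0}])

```text
clock: 6.72
eef_pos: [546.0, -80.4, 99.1]
tool_rot: [-3.141, -0.001, -0.433]
force: [0.2, 0.4, 0.0]
width: 0.1
gripper_force: 0.0
```

Run:
```python
from h import *
t=snap('top','top3')['color'];s=snap('scene','sc3')['color']; w=snap('wrist','wr3')['color']
a=cv2.resize(t[115:265,200:300],(400,600),interpolation=cv2.INTER_CUBIC)
b=cv2.resize(s[155:215,220:300],(400,300),interpolation=cv2.INTER_CUBIC)
cv2.imwrite('pics/e.png',np.hstack([a,np.vstack([b,cv2.resize(w,(400,300))])]))
c,bb=blob('sc3',(274,181,294,196)); p=onz('sc3',*c,144)[:2]; d=p-P; print(c,bb,p,np.hypot(*d),np.arctan2(d[1],-d[0]))
c,bb=blob('top0',(262,205,290,225));p=onz('top0',*c,148)[:2]; d=p-P; print(c,bb,p,np.hypot(*d),np.arctan2(d[1],-d[0]))
c,bb=blob('top3',(232,198,258,220));p=onz('top3',*c,148)[:2]; d=p-P; print(c,bb,p,np.hypot(*d),np.arctan2(d[1],-d[0]))
```

```text
[282.65259655 188.59689433] [276.75  183.875  13.125  10.75 ] [531.21388063  72.23165792] 178.4452737911148 0.47135965266595253
[274.23889196 213.76002976] [266.375 206.25   16.5    16.375] [510.63802768   3.07086788] 179.95393690277896 0.0660140833540894
[242.36565727 205.14512059] [234.5   198.     17.25   15.625] [529.38836723  71.11623257] 179.57445659957963 0.46120908002267397
```

View pics/e.png

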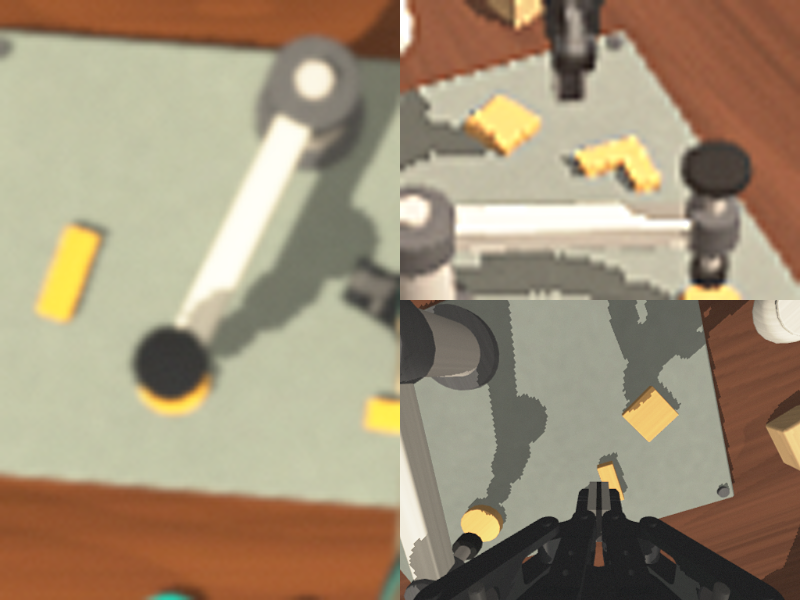

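The cap hangs about 0.02 rad (roughly 3–4 mm) short of the plate centre: (172,361) in the top crop against the plate underneath. The bar needs one more small nudge.

Emit:
carry_out(moves=[{"tx":0.0,"ty":-0.15,"tz":0.0,"twist":0.0,"fingers":0.0},{"tx":0.0,"ty":-0.15,"tz":0.0,"twist":0.0,"fingers":0.0},{"tx":0.0,"ty":-0.04,"tz":0.0,"twist":0.0,"fingers":0.0},{"tx":0.0,"ty":-0.01,"tz":0.0,"twist":0.0,"fingers":0.0},{"tx":0.0,"ty":-0.006,"tz":0.0,"twist":0.0,"fingers":0.0},{"tx":0.0,"ty":0.0,"tz":0.0,"twist":0.0,"fingers":0.0},{"tx":0.0,"ty":0.0,"tz":0.0,"twist":0.0,"fingers":0.0}])

```text
clock: 7.75
eef_pos: [590.2, 15.6, 99.0]
tool_rot: [3.141, -0.0, -0.433]
force: [-0.0, -0.8, 0.1]
width: 0.0
gripper_force: 0.0
```

Run:
```python
from h import *
snap('scene','sc4')
c,bb=blob('sc4',(274,181,294,196)); p=onz('sc4',*c,144)[:2]; d=p-P; print(c,bb,p,np.hypot(*d),np.arctan2(d[1],-d[0]))
print(ctrl.read_state()['eef_pos'])
```

```text
[282.63296753 189.8843368 ] [276.75  185.     13.125  11.   ] [534.03209138  76.79690158] 178.0877459123359 0.5013895653213585
[590.27067356  15.7804703   98.99240733]
```

Emit:
carry_out(moves=[{"tx":0.0,"ty":0.05,"tz":0.0,"twist":0.0,"fingers":0.0},{"tx":0.0,"ty":0.15,"tz":0.0,"twist":0.0,"fingers":0.0},{"tx":0.0,"ty":0.15,"tz":0.0,"twist":0.0,"fingers":0.0},{"tx":0.0,"ty":0.0,"tz":0.0,"twist":0.0,"fingers":0.0},{"tx":0.0,"ty":0.0,"tz":0.0,"twist":0.0,"fingers":0.0}])

```text
clock: 8.43
eef_pos: [546.4, -79.2, 99.1]
tool_rot: [-3.141, -0.0, -0.433]
force: [0.1, 0.7, 0.0]
width: -0.0
gripper_force: 0.0
```

Run:
```python
from h import *
t=snap('top','top5')['color'];s=snap('scene','sc5')['color']
for f,roi,z in(('sc3',(272,179,296,199),144),('sc5',(272,179,296,199),144),('top0',(260,200,290,230),148),('top3',(228,192,258,220),148),('top5',(228,192,258,220),148)):
    c,bb=blob(f,roi); p=onz(f,*c,z)[:2]; d=p-P; print(f,c.round(2),bb,p.round(1),np.hypot(*d),np.arctan2(d[1],-d[0]))
a=cv2.resize(t[185:235,210:276],(792,600),interpolation=cv2.INTER_CUBIC)[:, :400]
a=cv2.resize(t[180:240,218:268],(400,480),interpolation=cv2.INTER_CUBIC)
b=cv2.resize(s[175:225,258:300],(400,480),interpolation=cv2.INTER_CUBIC)
cv2.imwrite('pics/f.png',np.hstack([a,b]))
for n,f in(('top','top5'),('scene','sc5')):
    print(f,'foot target (plate ctr) ->cap px',proj(f,[529.1,76,148]),proj(f,[P[0]-180*np.cos(.4845),P[1]+180*np.sin(.4845),148]))
```

```text
sc3 [282.65 188.6 ] [276.75  183.875  13.125  10.75 ] [531.2  72.2] 178.4452737911148 0.47135965266595253
sc5 [282.44 189.87] [276.75  185.     13.125  10.75 ] [534.5  76.5] 177.532726808531 0.50121335770744
top0 [274.24 213.76] [266.375 206.25   16.5    16.375] [510.6   3.1] 179.94785766554972 0.06601173938940352
top3 [242.36 205.14] [234.5   197.625  17.25   16.   ] [529.4  71.1] 179.57095450478403 0.4612822258684006
top5 [240.01 204.1 ] [232.5  196.5   16.75  16.  ] [531.7  76.2] 179.86973333142532 0.4920181401563628
top5 foot target (plate ctr) ->cap px (np.float64(240.08615426629325), np.float64(205.29082150473934)) (np.float64(240.5351687284839), np.float64(204.4417430694693))
sc5 foot target (plate ctr) ->cap px (np.float64(284.01684000539285), np.float64(188.18031343067472)) (np.float64(283.3119729185474), np.float64(188.18065529543358))
```

View pics/f.png

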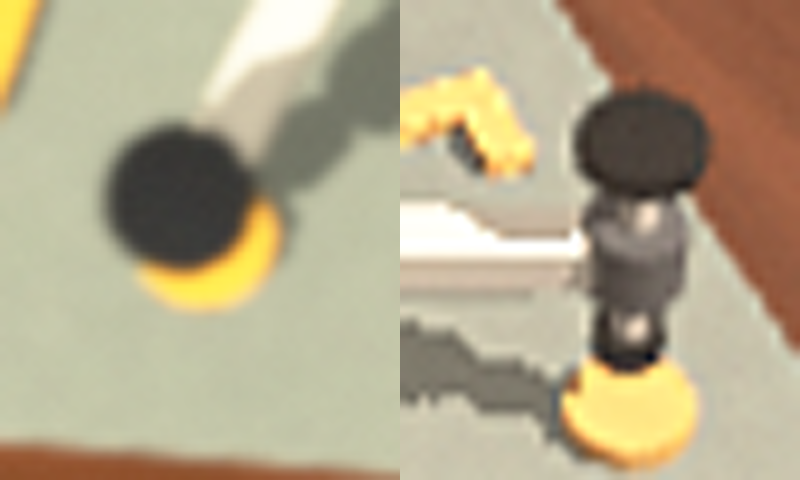

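The cap is now at about (531.7,76.2) against the plate centre at (529.1,76). That is within about 2.5 mm and mostly radial, which turning the arm can't change. Next I'll raise the tool and go over the cap.

Emit:
carry_out(moves=[{"tx":0.0,"ty":0.0,"tz":-0.167,"twist":0.0,"fingers":0.0},{"tx":0.0,"ty":0.0,"tz":-0.167,"twist":0.0,"fingers":0.0},{"tx":-0.087,"ty":-0.15,"tz":0.0,"twist":0.0,"fingers":0.0},{"tx":-0.087,"ty":-0.15,"tz":0.0,"twist":0.0,"fingers":0.0},{"tx":-0.087,"ty":-0.15,"tz":0.0,"twist":0.0,"fingers":0.0},{"tx":0.0,"ty":0.0,"tz":0.0,"twist":0.0,"fingers":0.0},{"tx":0.0,"ty":0.0,"tz":0.0,"twist":0.0,"fingers":0.0}])

```text
clock: 9.4
eef_pos: [531.8, 77.2, 199.1]
tool_rot: [3.141, -0.0, -0.43]
force: [-0.1, -0.6, 0.1]
width: 0.3
gripper_force: 0.0
```

Emit:
carry_out(moves=[{"tx":0.0,"ty":0.003,"tz":0.06,"twist":0.0,"fingers":0.0},{"tx":0.0,"ty":0.0,"tz":0.05,"twist":0.0,"fingers":0.0},{"tx":0.0,"ty":0.0,"tz":0.01,"twist":0.0,"fingers":0.0},{"tx":0.0,"ty":0.0,"tz":0.01,"twist":0.0,"fingers":0.0},{"tx":0.0,"ty":0.0,"tz":0.01,"twist":0.0,"fingers":0.0},{"tx":0.0,"ty":0.0,"tz":0.01,"twist":0.0,"fingers":0.0},{"tx":0.0,"ty":0.0,"tz":0.0,"twist":0.0,"fingers":0.0}])

```text
clock: 10.28
eef_pos: [531.7, 75.7, 154.2]
tool_rot: [-3.141, -0.001, -0.432]
force: [0.6, -1.1, 0.2]
width: -0.1
gripper_force: 0.5
```

Emit:
carry_out(moves=[{"tx":0.0,"ty":0.0,"tz":0.01,"twist":0.0,"fingers":0.0},{"tx":0.0,"ty":0.0,"tz":0.01,"twist":0.0,"fingers":0.0},{"tx":0.0,"ty":0.0,"tz":0.01,"twist":0.0,"fingers":0.0},{"tx":0.0,"ty":0.0,"tz":0.01,"twist":0.0,"fingers":0.0},{"tx":0.0,"ty":0.0,"tz":0.01,"twist":0.0,"fingers":0.0},{"tx":0.0,"ty":0.0,"tz":0.0,"twist":0.0,"fingers":0.0}])

```text
clock: 11.02
eef_pos: [531.2, 76.0, 138.6]
tool_rot: [3.141, 0.001, -0.432]
force: [-0.3, -0.2, 0.3]
width: -0.2
gripper_force: 0.2
```

Emit:
carry_out(moves=[{"tx":0.0,"ty":0.0,"tz":0.01,"twist":0.0,"fingers":0.0}])

```text
clock: 11.15
eef_pos: [531.2, 76.0, 136.1]
tool_rot: [3.142, 0.001, -0.432]
force: [-0.9, 0.7, 3.7]
width: -0.2
gripper_force: 1.7
```

Emit:
carry_out(moves=[{"tx":0.0,"ty":0.0,"tz":0.007,"twist":0.0,"fingers":0.0}])

```text
clock: 11.28
eef_pos: [531.2, 76.0, 133.9]
tool_rot: [3.142, 0.001, -0.432]
force: [-0.3, 0.7, 2.9]
width: 0.1
gripper_force: 1.7
```

Run:
```python
from h import *
s=snap('scene','sc6')['color']
b=cv2.resize(s[165:230,250:310],(600,600),interpolation=cv2.INTER_CUBIC)
cv2.imwrite('pics/g.png',b); print(ctrl.read_state()['eef_pos'],ctrl.read_state()['force'])
```

```text
[531.18362315  75.9931152  133.64309279] [0.89391965 0.60627039 0.2468464 ]
```

View pics/g.png

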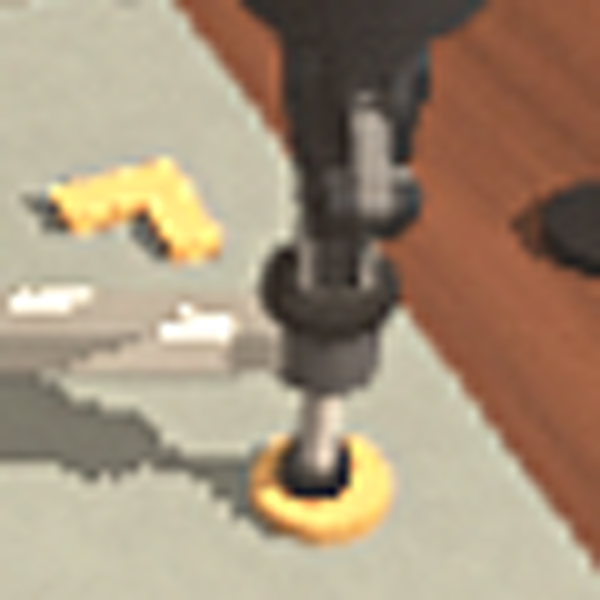

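The finger is on the cap, the plunger is almost down, and the foot at (315,478) is nearly on the middle of the plate at (322,485). Next come gentle steps until the force rises.

Emit:
carry_out(moves=[{"tx":0.0,"ty":0.0,"tz":0.004,"twist":0.0,"fingers":0.0}])

```text
clock: 11.45
eef_pos: [531.2, 76.0, 133.0]
tool_rot: [-3.142, 0.001, -0.432]
force: [-2.9, -0.0, 14.4]
width: -0.2
gripper_force: 7.4
```

Emit:
carry_out(moves=[{"tx":0.0,"ty":0.0,"tz":0.004,"twist":0.0,"fingers":0.0}])

```text
clock: 11.58
eef_pos: [531.3, 76.0, 133.0]
tool_rot: [-3.141, 0.0, -0.432]
force: [-5.1, -0.6, 23.8]
width: -0.0
gripper_force: 12.1
```

Emit:
carry_out(moves=[{"tx":0.0,"ty":0.0,"tz":0.004,"twist":0.0,"fingers":0.0}])

```text
clock: 11.7
eef_pos: [531.3, 76.0, 132.9]
tool_rot: [-3.141, 0.0, -0.432]
force: [-8.0, -0.9, 34.5]
width: 0.1
gripper_force: 17.1
```

The foot is seated: z holds at 133.0 while the force climbs. Now I'll back straight up and clear.

Emit:
carry_out(moves=[{"tx":0.0,"ty":0.0,"tz":-0.012,"twist":0.0,"fingers":0.0},{"tx":0.0,"ty":0.0,"tz":-0.03,"twist":0.0,"fingers":0.0},{"tx":0.0,"ty":0.0,"tz":-0.15,"twist":0.0,"fingers":0.0},{"tx":0.0,"ty":0.0,"tz":-0.15,"twist":0.0,"fingers":0.0},{"tx":0.0,"ty":0.17,"tz":0.0,"twist":0.0,"fingers":0.0},{"tx":0.0,"ty":0.17,"tz":0.0,"twist":0.0,"fingers":0.0},{"tx":0.0,"ty":0.17,"tz":0.0,"twist":0.0,"fingers":0.0},{"tx":0.0,"ty":0.0,"tz":0.0,"twist":0.0,"fingers":0.0},{"tx":0.0,"ty":0.0,"tz":0.0,"twist":0.0,"fingers":0.0}])

```text
clock: 12.82
eef_pos: [467.8, -62.6, 233.1]
tool_rot: [-3.141, -0.0, -0.432]
force: [0.4, 0.3, -0.3]
width: -0.0
gripper_force: 0.0
```

Run:
```python
from h import *
t=snap('top','top7')['color'];s=snap('scene','sc7')['color']
a=cv2.resize(t[175:240,210:270],(400,433),interpolation=cv2.INTER_CUBIC)
b=cv2.resize(s[165:230,250:310],(400,433),interpolation=cv2.INTER_CUBIC)
cv2.imwrite('pics/i.png',np.hstack([a,b])); print(ctrl.read_state()['force'])
```

```text
[-0.6001707  -0.57509098  0.11303274]
```

View pics/i.png

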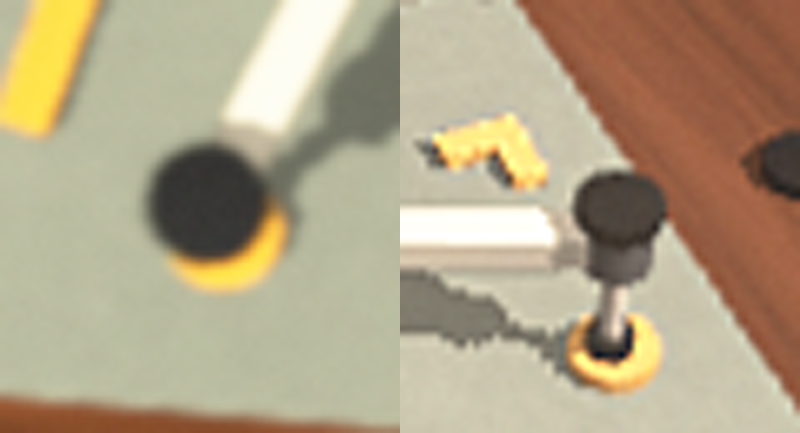

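The plunger stays down at (610,340), with the foot on the round plate. The other pieces haven't moved and the robot is clear.

```bash
python3 -c "
from cell import job; print(job.finish_job())"
```

```text
the job is handed in; nothing more can be done
None
```

The round plate is clamped, with the foot resting about 2–3 mm off its centre by camera measurement; the robot is clear, none of the other pieces in view moved, and the job was handed in at about 13 s.

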